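# Read the seal label of the yellow-taped box

### The arm

A 7-joint arm with a two-finger parallel gripper is mounted at the origin on the work surface. World frame = base frame: x ahead of the robot, y to its left, z up, the work surface at z = 0. Lengths are in m, angles in rad, forces in N, time in s.
With the tool pointing down it reaches from about 0.4 to 0.85 m from the base axis. Payload 10.4 kg.
Tool frame: the origin (TCP) lies at the very end of the fingers, on their centre line; the grasp point (between the pads) lies 19 mm behind it; y points along the fingers, z is the direction in which the jaws open and shut, and the axes are right-handed (so a half turn about y gives the same grasp; the last joint's range is limited). The gripper opens to 85 mm and grips with 20 to 120 N. Pads are 22 mm wide; open, the fingers measure 114 mm over their backs; the gripper's body (76 mm by 85 mm) begins 54 mm behind the grasp point. The pads swing forward as they close: fully open they stand 13 mm farther back than shut.
Start: joints at [-1.228, 0.332, -0.065, 1.46, 0.022, 1.35, -0.088], TCP at [0.224, 0.584, 0.231] pointing down, gripper open.
Joint ranges: [-2.6, 2.6], [-0.5, 2.12], [-1.47, 1.34], [0.16, 2.42], [-1.27, 4.41], [0.06, 2.06], [-2.6, 2.6]. Speed limits (rad/s): [2.22, 2.22, 2.79, 2.79, 3.14, 3.14, 3.14].

### API

Orientations are given as a unit quaternion [x, y, z, w].
In Python, from workcell import manip gives the robot as it stands.
- The arm moves only by the tool arm_command, never from a script. Its argument "commands" is a list that holds one entry, the list of rows, each a list of 6 numbers: the shift along the world's x, y, z in cm, then the turn, a rotation vector about the world's x, y, z in degrees. A call has 1 to 20 rows; each row is the pose to reach, as a shift and turn from the pose commanded when the call began; what a row does not reach only later rows make up. A row lasts 1/10 s, in which the tool goes at most 50 mm and 8.59 degrees, less where a joint would pass 70% of its speed; a pose out of reach is approached as far as the arm can. A call with a gripper value outside its range is refused whole. "claw" is the finger opening in cm, from 0 to 8.54, set as the call begins (left out, the last holds). The fingers move at their own pace and stop on an object; "newtons" is the grip in N (left out, the last holds). Time passes only in rows, so rows that repeat a pose let the fingers close. It gives the time, the measured TCP pose, the force and the opening at its end, in the units of the state.
- manip.get_obs(): the state, without advancing time (a new reading comes with each control period).
- manip.camera(name): name is "scene" or "top" or "wrist"; returns a dict with "pixels" (384x512x3 uint8, blue, green, red), "depth" (384x512 float32, m along the optical axis (not along the pixel's ray), 0 where there is no reading), "K" (3x3 intrinsics, pixels), "rvec" (rotation vector, rad) and "tvec" (3), from world to camera coordinates, as OpenCV has them. Camera axes: x right, y down, z forward; pixel columns grow to the right and rows downward; lengths in m; the calibration is good to about 2 mm. A picture is of the moment at which its call begins.
- manip.hand_in(): hands the job in, once; it reports no verdict.
Trained networks look in the newest picture that a camera, given by its name, has taken for a name from the list of things; names that differ only in an ending like _2 or _b are one class to them, and where a whole thing is asked for, a point or a joint stands for the part that bears it (a point fixed in the world has none). Each returns a list of dicts, best first, with "p" (0 to 1); they miss things now and then, are a little off and sometimes report something else, mostly with a low value. They report only what shows in the picture. A call takes as long as a camera call. They do not tell look-alikes from the thing itself.
- manip.masks_of(camera, thing): "mask" (384x512 bool, what is visible of it) and "bbox" ([left, top, right, bottom] in pixels, round what is visible of it).
The state is a dict: "clock": time; "joint_pos": joint angles; "joint_velocities": joint speeds; "tau": joint torques, N m; "position": TCP position; "ee_rot": TCP orientation; "ft_force": force on the tool from outside, world axes, zero at the start; "torque": the same for the moment, N m; "grip_width": opening from 0.0 (shut) to 1.0 (fully open).
Only numpy, scipy, OpenCV 4.12 (cv2) and the standard library are available. Lean on these libraries where they do the work, as an engineer would, in place of code of your own. Each camera call takes 0.05 s, during which the arm holds its last target.

### The job

Put the charged battery into the empty bay of the label reader and press it flush while the reader sits on its dock. Then pick the reader up, carry it over the stacked boxes to the small box with the yellow tape, and hold it level with its reading window centred about 2 cm above that box's label, reader and label lengthwise in line (either way round), not touching the box. Finish like that, holding the reader still in the air; leave all the boxes and the bottle where they stand.

Things in the scene. Friction and masses are not known exactly. Their poses are not given: they have to be found in the camera images.
- reader_center (a point): Label reader: an upright-sided grey block 130 (x) x 48 (y) x 42 (z) mm with a blue, black-screened head at its +x end, 220 g, loose, lying level on its dock with its underside 12 mm above the table. This point is its centre (21 mm above its underside); x runs lengthwise towards the head, y across, z up. Grip it across y, from above.
- bay_mouth (a point): Centre of the mouth of the battery bay in the reader's top face, 20 mm behind the reader's centre; axes as the reader. Bay 54 (x) x 30 (y) mm, 30 mm deep, flat floor; walls 9 mm thick across y. A brass spring leaf in each long wall slopes in by 3 mm from 4 mm down: the battery stops some 13 mm proud, takes a push (under 10 N) and then stays. Flush, its centre is 15 mm below this point.
- reader_window (a point): Centre of the glass reading window, flat in the reader's underside, 35 mm from the reader's centre towards the head (+x) and 21 mm below it; same axes as the reader.
- battery_center (a point): Battery pack: an orange block with a black band, 50 (x) x 26 (y) x 30 (z) mm, 60 g, loose, standing on a flat 8 mm thick white holder. This point is its centre (15 mm up); x lengthwise, z up. It goes into the bay lengthwise, either way round, with about 2 mm play on each side.
- dock: Fixed blue dock plate 150 (x) x 80 (y) x 12 mm on which the reader lies, with 8 mm high black end stops at both x ends; origin at the centre of its underside, x lengthwise.
- holder: Fixed flat white plastic holder 80 (x) x 60 (y) x 8 mm under the battery; origin at the centre of its underside.
- label (a point): Centre of the paper label with black bars (74 mm along x, 44 mm along y) on the top face of the small white box with YELLOW tape; the box is 100 (x) x 80 (y) x 55 (z) mm, 350 g, loose, and this point is in its top face, 55 mm above the table. x runs along the label's and the box's length, z up.
- yellow_box: The same yellow-taped box; origin at the centre of its underside.
- red_box: A like small white box with RED tape and its own label, 100 x 80 x 55 mm, loose: a bystander; origin at the centre of its underside.
- stack_near: Two white red-taped boxes strapped together with a red band into one stack 150 (x) x 90 (y) x 140 (z) mm, 1.2 kg, loose: the nearer of two obstacles between the reader and the small boxes; origin at the centre of its underside.
- stack_far: The farther such stack, 150 x 90 x 140 mm; origin at the centre of its underside.
- sanitiser: Clear bottle with an orange label, 56 mm across, 150 mm tall, standing beyond the stacks: a bystander; origin at the centre of its underside.
There are look-alikes about, which are no part of the job. What is meant by the part that bears battery_center is not grey or turquoise, and is the larger of those in its own colour.

How it is judged:
By the outcome, as a careful person would: the job done as asked, in the order asked, and still so for the second after the job is handed in, while the arm keeps its last pose, push and grip.
It also fails if it takes over 67 s, if anything falls off the work surface, if the arm or the gripper's body presses on something with over 40 N, if the wrist force passes 120 N, or if a joint passes its speed limit or range.

## Working session

There is one attempt and no reset: what is moved stays moved. The work goes in short steps, Python scripts to look and compute and a tool call to move; the robot and the scene stay as the last step left them, time stands still between calls to the robot, and variables do not carry over. Pictures are saved under pics/ and viewed, and the job is handed in when it is done.

Besides the shell and the picture viewer there is one more tool, called after ">>>" as a command line: name --argument value ..., lists and objects as JSON in quotes. arm_command: Moves the arm, as the interface text tells. Its arguments: {"type":"object","properties":{"commands":{"type":"array"},"claw":{"type":"number"},"newtons":{"type":"number"}},"required":["commands"]}

```bash
mkdir -p pics; ls
cat > h.py <<'E'
import numpy as np,cv2,pickle
from workcell import manip
def cam(n,fn=None):
    c=manip.camera(n)
    if fn: cv2.imwrite('pics/'+fn+'.png',c['pixels'])
    pickle.dump(c,open('pics/%s.pkl'%(fn or n),'wb'))
    return c
def pts(c):
    d=c['depth'];K=np.array(c['K']);R=cv2.Rodrigues(np.array(c['rvec'],float))[0];t=np.array(c['tvec']).ravel()
    v,u=np.mgrid[:d.shape[0],:d.shape[1]]
    P=np.stack([(u-K[0,2])/K[0,0]*d,(v-K[1,2])/K[1,1]*d,d],-1)
    W=(P-t)@R
    W[d<=0]=np.nan
    return W
E
python3 - <<'E'
from h import *
o=manip.get_obs(); print({k:np.round(v,3) for k,v in o.items()})
for n in ['scene','top','wrist']:
    c=cam(n,n+'0'); print(n,c['K'],c['rvec'],c['tvec'])
E
```

```text
pics
{'clock': np.float64(0.0), 'joint_pos': array([-1.228,  0.333, -0.065,  1.461,  0.022,  1.35 , -0.088]), 'joint_velocities': array([ 0.001, -0.   ,  0.   ,  0.001, -0.001,  0.   ,  0.   ]), 'tau': array([ 1.0000e-03, -6.2542e+01,  5.0000e-02, -3.9160e+01,  1.6000e-02,
        1.0000e-02, -0.0000e+00]), 'position': array([0.223, 0.583, 0.23 ]), 'ee_rot': array([ 0.696, -0.129,  0.129, -0.695]), 'ft_force': array([ 0.43 , -0.008,  0.465]), 'torque': array([-0.006,  0.018,  0.015]), 'grip_width': np.float64(1.003)}
scene [[416.67708118   0.         251.69845759]
 [  0.         416.67708118 192.05858484]
 [  0.           0.           1.        ]] [ 2.14166622  0.62813571 -0.31361145] [-0.51080447 -0.17091339  1.30461016]
top [[413.35887971   0.         257.84533627]
 [  0.         413.35887971 191.68997054]
 [  0.           0.           1.        ]] [ 2.15133016 -2.19660425  0.13580064] [-0.02409525  0.59379764  1.17784401]
wrist [[308.72503675   0.         257.52169127]
 [  0.         308.72503675 192.29237147]
 [  0.           0.           1.        ]] [-2.36320668 -1.62443827 -0.26007058] [-0.62445136 -0.04094048  0.38013756]
```

View pics/scene0.png

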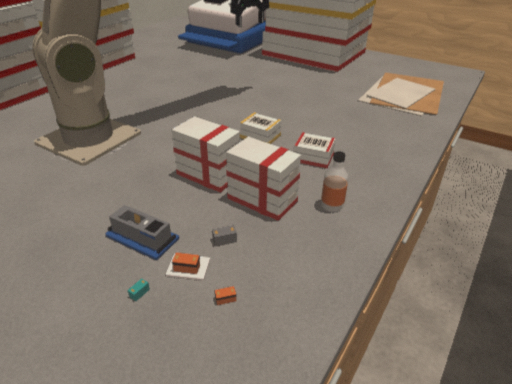

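View pics/top0.png

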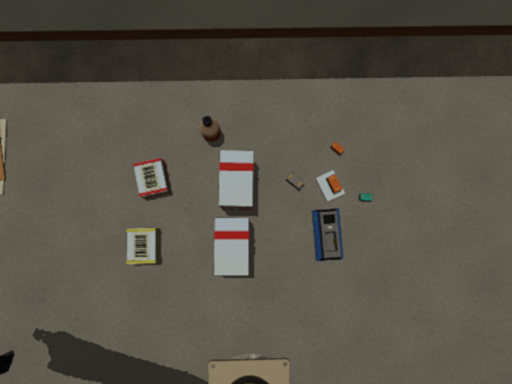

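View pics/wrist0.png

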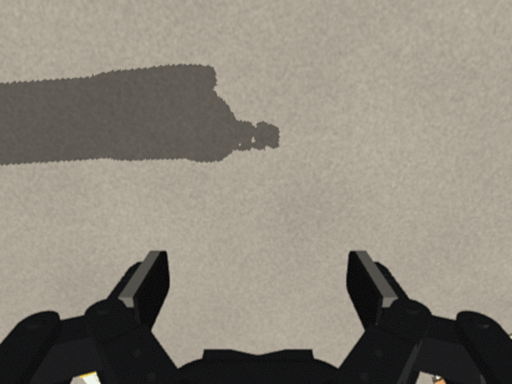

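Run:
```python
from h import *
for n in ['scene','top']:
    c=pickle.load(open(f'pics/{n}0.pkl','rb'))
    W=pts(c); R=cv2.Rodrigues(c['rvec'])[0]; print(n,'cam',-R.T@c['tvec'])
    for th in ['battery_center','reader_center','dock','holder','label','yellow_box','red_box','stack_near','stack_far','sanitiser']:
        for r in manip.masks_of(n,th)[:4]:
            w=W[r['mask']]; w=w[np.isfinite(w[:,0])]
            if len(w)<5: continue
            zt=np.percentile(w[:,2],95); s=w[w[:,2]>zt-.006]
            if r['p']<.2: continue
            (a,b),(l,m),an=cv2.minAreaRect((s[:,:2]*1000).astype(np.float32))
            print(th,round(r['p'],2),np.round(r['bbox']),'n',len(w),'zt',round(zt,4),'rect',np.round([a,b,l,m,an],1))
c=pickle.load(open('pics/top0.pkl','rb'))
i=c['pixels'][130:270,270:390]; cv2.imwrite('pics/top0c.png',cv2.resize(i,None,fx=4.2,fy=4.2,interpolation=2))
c=pickle.load(open('pics/scene0.pkl','rb'))
i=c['pixels'][195:315,95:255]; cv2.imwrite('pics/scene0c.png',cv2.resize(i,None,fx=4.5,fy=4.5,interpolation=2))
```

```text
scene cam [ 1.04874245 -0.68950678  0.64564691]
battery_center 0.8 [217. 289. 236. 306.] n 284 zt 0.0231 rect [ 726.6 -282.1   36.6   20.7   45.8]
battery_center 0.69 [126. 280. 147. 300.] n 271 zt 0.0219 rect [ 577.2 -361.3   34.7   19.9   84.6]
battery_center 0.68 [172. 258. 200. 275.] n 492 zt 0.0381 rect [ 617.7 -264.6   49.2   28.7   22.4]
battery_center 0.56 [214. 228. 238. 248.] n 376 zt 0.03 rect [ 630.7 -150.9   49.5   25.5   49.8]
reader_center 0.59 [107. 206. 170. 252.] n 1635 zt 0.0543 rect [ 468.6 -242.7  133.1   50.     2.6]
dock 0.92 [103. 232. 177. 263.] n 755 zt 0.018 rect [ 480.6 -264.2  156.1   63.    26. ]
holder 0.83 [166. 256. 207. 284.] n 360 zt 0.0087 rect [ 615.  -256.9   79.1   62.    26.3]
label 0.72 [241. 111. 282. 143.] n 948 zt 0.0548 rect [492.7 193.3 120.2 332.3  23.5]
yellow_box 0.83 [242. 115. 281. 143.] n 948 zt 0.055 rect [489.3 194.1 119.5 326.9  22. ]
red_box 0.89 [294. 134. 336. 170.] n 1054 zt 0.0552 rect [661.5 183.3  99.6 256.5  11.2]
stack_near 0.76 [171. 116. 243. 192.] n 3543 zt 0.1394 rect [459.3  34.3  97.8 187.6  85.9]
stack_far 0.79 [2
[... 952 characters left out ...]
11.2 -251.2   76.4   57.1   24.9]
label 0.81 [124. 229. 161. 263.] n 1136 zt 0.0593 rect [4.452e+02 2.989e+02 9.930e+01 7.880e+01 4.000e-01]
label 0.68 [211. 216. 250. 276.] n 1964 zt 0.1437 rect [440.1  39.4  89.9 146.   88.8]
yellow_box 0.67 [124. 225. 160. 264.] n 1138 zt 0.0593 rect [4.452e+02 2.995e+02 9.930e+01 8.010e+01 4.000e-01]
red_box 0.7 [131. 158. 171. 202.] n 1205 zt 0.0591 rect [640.4 274.7  99.1  81.2  11.7]
stack_near 0.58 [211. 218. 252. 276.] n 1936 zt 0.1437 rect [440.2  39.2  89.8 146.2  89.1]
stack_far 0.72 [218. 150. 252. 210.] n 1918 zt 0.1434 rect [620.1  25.   89.8 147.2  88. ]
sanitiser 0.91 [198. 118. 220. 142.] n 440 zt 0.1504 rect [777.1 101.   24.6  23.3  41.8]
```

View pics/top0c.png

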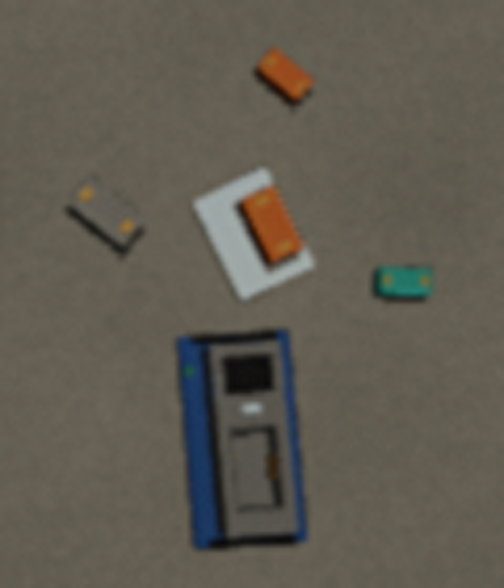

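View pics/scene0c.png

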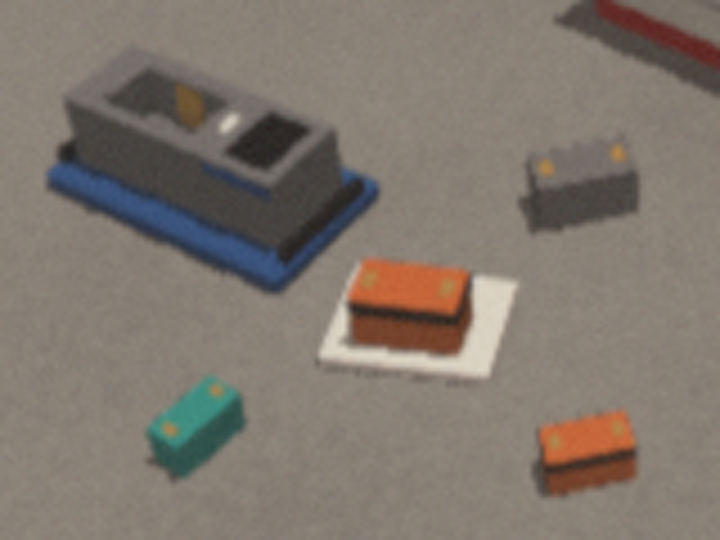

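Run:
```python
from h import *
from scipy.spatial.transform import Rotation as Ro
o=manip.get_obs(); R=Ro.from_quat(o['ee_rot']).as_matrix(); print(R.round(3))
c=pickle.load(open('pics/wrist0.pkl','rb'))
Rc=cv2.Rodrigues(c['rvec'])[0]; C=-Rc.T@c['tvec']
print('cam in tool',R.T@(C-o['position']), '\ncam axes in tool (cols)\n',(R.T@Rc.T).round(3))
W=pts(c); T=(W-o['position'])@R
for v in (255,265,280,300):
  for u in (130,150,165,350,365,385): print(v,u,T[v,u].round(3),end=' ')
  print()
```

```text
[[ 0.934  0.     0.358]
 [-0.358  0.     0.934]
 [-0.    -1.     0.   ]]
cam in tool [-0.07959822 -0.1422459  -0.0003326 ] 
cam axes in tool (cols)
 [[ 0.001  0.95   0.313]
 [ 0.001 -0.313  0.95 ]
 [ 1.    -0.    -0.001]]
255 130 [ 0.134  0.232 -0.175] 255 150 [-0.01  -0.021 -0.048] 255 165 [-0.008 -0.016 -0.043] 255 350 [-0.008 -0.017  0.042] 255 365 [-0.011 -0.022  0.047] 255 385 [0.132 0.229 0.172] 
265 130 [ 0.149  0.232 -0.177] 265 150 [-0.011 -0.031 -0.045] 265 165 [-0.004 -0.018 -0.043] 265 350 [-0.003 -0.017  0.042] 265 365 [-0.01  -0.029  0.045] 265 385 [0.149 0.231 0.175] 
280 130 [-0.01  -0.04  -0.049] 280 150 [-0.008 -0.036 -0.043] 280 165 [ 0.004 -0.019 -0.043] 280 350 [ 0.003 -0.02   0.042] 280 365 [-0.008 -0.037  0.042] 280 385 [-0.01  -0.039  0.049] 
300 130 [-0.009 -0.05  -0.046] 300 150 [-0.001 -0.039 -0.043] 300 165 [ 0.206  0.231 -0.134] 300 350 [0.206 0.23  0.132] 300 365 [-0.001 -0.039  0.042] 300 385 [-0.009 -0.051  0.044]
```

>>> arm_command --commands '[[[33,-83,0,0,0,-136],[33,-83,0,0,0,-136],[33,-83,0,0,0,-136],[33,-83,0,0,0,-136],[33,-83,0,0,0,-136],[33,-83,0,0,0,-136],[33,-83,0,0,0,-136],[33,-83,0,0,0,-136],[33,-83,0,0,0,-136],[33,-83,0,0,0,-136],[33,-83,0,0,0,-136],[33,-83,0,0,0,-136],[33,-83,0,0,0,-136],[33,-83,0,0,0,-136],[33,-83,0,0,0,-136],[33,-83,0,0,0,-136],[33,-83,0,0,0,-136],[33,-83,0,0,0,-136],[33,-83,0,0,0,-136],[33,-83,0,0,0,-136]]]' --claw 8.5 --newtons 40

```text
clock: 3.15
position: [0.5532, -0.2473, 0.2308]
ee_rot: [0.141, -0.693, 0.693, -0.14]
ft_force: [0.4, 0.6, -0.2]
grip_width: 0.996
```

Run:
```python
from h import *
o=manip.get_obs(); print(o['position'],o['joint_pos'].round(2))
c=cam('wrist','wrist1'); W=pts(c)
for th in ['battery_center','reader_center','holder','dock','bay_mouth']:
    for r in manip.masks_of('wrist',th)[:4]:
        if r['p']<.2: continue
        w=W[r['mask']]; w=w[np.isfinite(w[:,0])]
        zt=np.percentile(w[:,2],90); s=w[abs(w[:,2]-zt)<.006]
        print(th,round(r['p'],2),np.round(r['bbox']),len(w),'zt',round(zt,4),'med',np.round(np.median(s[:,2]),4),np.round(cv2.minAreaRect((s[:,:2]*1000).astype(np.float32))[0],1),np.round(cv2.minAreaRect((s[:,:2]*1000).astype(np.float32))[1:][0],1),cv2.minAreaRect((s[:,:2]*1000).astype(np.float32))[2])
```

```text
[ 0.55324654 -0.24733514  0.23079792] [-0.26  0.35  0.77  1.55 -0.25  1.34 -0.63]
battery_center 0.82 [335.   0. 365.  49.] 985 zt 0.0243 med 0.0233 [ 725.2 -279.1] [37.7 20.4] 47.68318557739258
battery_center 0.8 [176.  36. 222.  93.] 1506 zt 0.0314 med 0.0304 [ 628.1 -147.4] [50.3 26.4] 49.68132019042969
battery_center 0.69 [329. 167. 364. 195.] 634 zt 0.0231 med 0.0222 [ 575.5 -358. ] [36.7 19. ] 87.66145324707031
battery_center 0.64 [277.  97. 309. 146.] 1280 zt 0.0393 med 0.0384 [ 616.1 -262.4] [49.1 26.1] 23.614212036132812
holder 0.56 [258.  78. 312. 154.] 2485 zt 0.0095 med 0.0083 [ 612.6 -255. ] [80.1 60.1] 24.451757431030273
dock 0.82 [182. 156. 278. 278.] 2505 zt 0.019 med 0.0171 [ 468.2 -239.8] [146.7  77.4] 3.0286529064178467
bay_mouth 0.8 [189. 167. 264. 290.] 4952 zt 0.0554 med 0.0543 [ 467.1 -240.1] [130.7  50. ] 3.0826079845428467
```

View pics/wrist1.png

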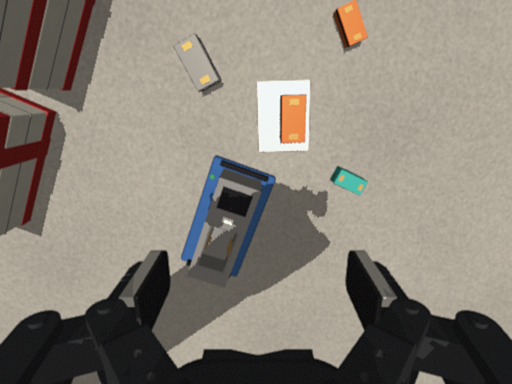

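>>> arm_command --commands '[[[3,-0.8,-5.5,0,0,0.5],[6.3,-1.5,-11,0,0,1],[6.3,-1.5,-11,0,0,1],[6.3,-1.5,-11,0,0,1],[6.3,-1.5,-11,0,0,1],[6.3,-1.5,-11,0,0,1]]]' --claw 6

```text
clock: 4.05
position: [0.6168, -0.2617, 0.1236]
ee_rot: [0.146, -0.691, 0.692, -0.148]
ft_force: [-0.6, 0.0, -0.5]
grip_width: 0.705
```

```bash
cat >> h.py <<'E'
from scipy.spatial.transform import Rotation as Ro
def rects(cn,c,names,W=None,minp=.2):
    W=pts(c)
    for th in names:
        for r in manip.masks_of(cn,th)[:4]:
            if r['p']<minp: continue
            w=W[r['mask']]; w=w[np.isfinite(w[:,0])]
            if len(w)<10: continue
            zt=np.percentile(w[:,2],90); s=w[abs(w[:,2]-zt)<.005]
            q=cv2.minAreaRect((s[:,:2]*1000).astype(np.float32))
            print(th,round(r['p'],2),np.round(r['bbox']),'z',np.round(np.median(s[:,2]),4),np.round(q[0],1),np.round(q[1],1),round(q[2],1))
def st():
    o=manip.get_obs(); R=Ro.from_quat(o['ee_rot']).as_matrix()
    print('t',round(float(o['clock']),2),'pos',o['position'].round(4),'yawx',np.degrees(np.arctan2(R[1,0],R[0,0])).round(2),'down',R[:,1].round(3),'F',o['ft_force'].round(1),'g',round(float(o['grip_width']),3))
    return o,R
E
python3 - <<'E'
from h import *
st()
c=cam('wrist','wrist2'); rects('wrist',c,['battery_center','holder'])
E
```

```text
t 4.05 pos [ 0.6168 -0.2617  0.1236] yawx -155.97 down [ 0.003 -0.001 -1.   ] F [-0.6  0.  -0.5] g 0.705
battery_center 0.89 [ 93.  88. 166. 161.] z 0.0303 [ 628.4 -147.6] [49.5 26.5] 50.0
battery_center 0.83 [314.  44. 359. 106.] z 0.0232 [ 725.2 -279.3] [38.2 20.3] 47.9
battery_center 0.75 [240. 165. 275. 234.] z 0.0382 [ 616.2 -262.4] [50.5 26.2] 23.2
holder 0.93 [212. 144. 283. 230.] z 0.0082 [ 612.8 -254.8] [80.1 60.2] 24.3
```

View pics/wrist2.png

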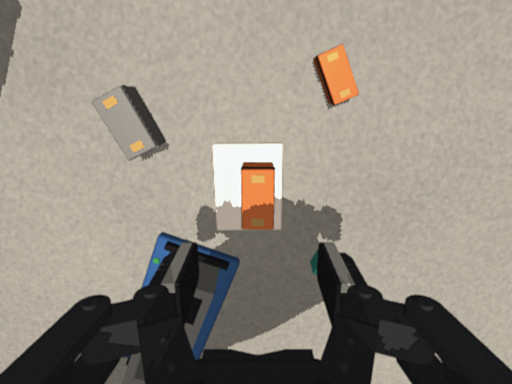

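>>> arm_command --commands '[[[0,0,-4,0,0,0],[0,0,-4,0,0,0],[0,0,-4,0,0,0],[0,0,-4,0,0,0],[0,0,-4,0,0,0],[0,0,-4,0,0,0],[0,0,-4,0,0,0],[0,0,-4,0,0,0]]]' --claw 2.6

```text
clock: 5.0
position: [0.6166, -0.2614, 0.0816]
ee_rot: [0.147, -0.692, 0.692, -0.147]
ft_force: [-0.3, -0.1, 0.9]
grip_width: 0.303
```

Run:
```python
from h import *
o,R=st()
c=cam('wrist','wrist3'); W=pts(c); T=(W-o['position'])@R
m=np.isfinite(T[...,0])&(abs(T[...,0])<.03)&(abs(T[...,2])<.06)&(T[...,1]<.012)&(T[...,1]>-.06)
for v in range(220,320,8):
    u=np.where(m[v])[0]
    if len(u): print(v,[(x,T[v,x].round(3).tolist()) for x in u[::max(1,len(u)//6)]])
t=T[m]; print('max y',np.sort(t[:,1])[-20:].round(4))
rects('wrist',c,['battery_center'])
```

```text
t 5.0 pos [ 0.6166 -0.2614  0.0816] yawx -155.96 down [ 0. -0. -1.] F [-0.3 -0.1  0.9] g 0.303
244 [(np.int64(217), [-0.011, -0.011, -0.019]), (np.int64(222), [-0.011, -0.011, -0.017]), (np.int64(227), [-0.012, -0.012, -0.014]), (np.int64(232), [-0.006, -0.001, -0.013]), (np.int64(287), [-0.012, -0.012, 0.014]), (np.int64(292), [-0.011, -0.011, 0.017]), (np.int64(297), [-0.012, -0.012, 0.019])]
252 [(np.int64(203), [-0.007, -0.012, -0.026]), (np.int64(213), [-0.007, -0.011, -0.021]), (np.int64(223), [-0.011, -0.019, -0.015]), (np.int64(283), [-0.002, -0.002, 0.013]), (np.int64(293), [-0.011, -0.019, 0.016]), (np.int64(303), [-0.007, -0.012, 0.022])]
260 [(np.int64(200), [-0.007, -0.019, -0.026]), (np.int64(211), [-0.007, -0.019, -0.021]), (np.int64(222), [-0.011, -0.025, -0.015]), (np.int64(283), [0.002, -0.003, 0.013]), (np.int64(294), [-0.012, -0.027, 0.016]), (np.int64(305), [-0.007, -0.019, 0.022])]
268 [(np.int64(197), [-0.007, -0.025, -0.026]), (np.int64(209), [-0.007, -0.026, -0.021]), (np.int64(221), [-0.011, -0.032, -0.015]), (np.int64(283), [0.006, -0.005, 0.013]), (np.int6
[... 1597 characters left out ...]
, [-0.007, -0.055, -0.034]), (np.int64(171), [-0.006, -0.054, -0.03]), (np.int64(225), [0.008, -0.038, -0.013]), (np.int64(342), [-0.006, -0.054, 0.03]), (np.int64(355), [-0.007, -0.055, 0.034])]
max y [-0.0024 -0.0023 -0.0022 -0.0022 -0.0022 -0.0021 -0.002  -0.0019 -0.0019
 -0.0018 -0.0018 -0.0017 -0.0016 -0.0015 -0.0015 -0.0013 -0.0012 -0.0012
 -0.0009 -0.0007]
battery_center 0.77 [237. 177. 278. 256.] z 0.0383 [ 616.2 -262.8] [50.9 25.5] 24.2
battery_center 0.62 [ 60.  84. 147. 174.] z 0.0303 [ 628.1 -147.6] [50.1 27.1] 50.3
battery_center 0.61 [328.  35. 382. 109.] z 0.0232 [ 725.1 -279.2] [38.  20.2] 47.3
battery_center 0.59 [327. 271. 355. 292.] z 0.0211 [ 583.9 -347.9] [ 4.9 17. ] 4.7
```

View pics/wrist3.png

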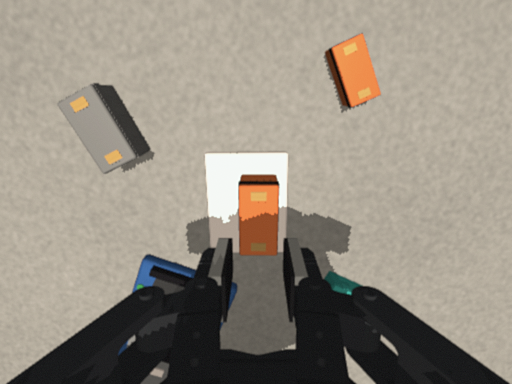

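>>> arm_command --commands '[[[0,-0.1,0,0,0,0],[0,-0.1,0,0,0,0],[0,-0.1,0,0,0,0],[0,-0.1,-2,0,0,0],[0,-0.1,-4,0,0,0],[0,-0.1,-5.5,0,0,0],[0,-0.1,-5.5,0,0,0],[0,-0.1,-5.5,0,0,0]]]' --claw 4.5

```text
clock: 5.9
position: [0.6166, -0.2625, 0.0266]
ee_rot: [0.147, -0.692, 0.692, -0.147]
ft_force: [0.7, -0.4, 0.3]
grip_width: 0.524
```

>>> arm_command --commands '[[[0,0,0,0,0,0],[0,0,0,0,0,0],[0,0,0,0,0,0],[0,0,0,0,0,0],[0,0,0,0,0,0],[0,0,0,0,0,0]]]' --claw 0.5 --newtons 40

```text
clock: 6.5
position: [0.6173, -0.2628, 0.0277]
ee_rot: [0.147, -0.691, 0.692, -0.148]
ft_force: [-0.8, -1.0, 6.5]
grip_width: 0.286
```

Run:
```python
from h import *
st()
c=cam('wrist','wrist4')
```

```text
t 6.5 pos [ 0.6173 -0.2628  0.0277] yawx -155.96 down [ 0.002 -0.001 -1.   ] F [-0.8 -1.   6.5] g 0.286
```

View pics/wrist4.png

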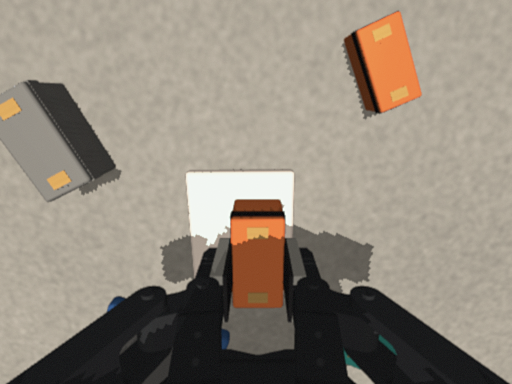

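>>> arm_command --commands '[[[0,0,3,0,0,0],[0,0,7,0,0,0],[-4,0.5,7,0,0,-5],[-8,1,7,0,0,-10],[-12,1.5,7,0,0,-15],[-16,2,7,0,0,-20],[-17,2.1,7,0,0,-21],[-17,2.1,7,0,0,-21],[-17,2.1,7,0,0,-21],[-17,2.1,7,0,0,-21],[-17,2.1,7,0,0,-21]]]'

```text
clock: 7.65
position: [0.4474, -0.2415, 0.0964]
ee_rot: [0.019, -0.706, 0.707, -0.019]
ft_force: [0.5, -0.7, -0.7]
grip_width: 0.288
```

Run:
```python
from h import *
o,R=st()
c=cam('wrist','wrist5'); rects('wrist',c,['battery_center','bay_mouth','dock'])
rects('scene',cam('scene','scene5'),['battery_center'])
cam('top','top5')
```

```text
t 7.65 pos [ 0.4474 -0.2415  0.0964] yawx -176.9 down [-0.    -0.001 -1.   ] F [ 0.5 -0.7 -0.7] g 0.288
battery_center 0.66 [229. 199. 285. 310.] z 0.107 [ 446.9 -241.7] [50.7 26.4] 3.1
battery_center 0.57 [408.   2. 485.  45.] z 0.0223 [ 575.1 -358. ] [37.5 19.8] 86.8
bay_mouth 0.68 [211.  82. 299. 238.] z 0.0546 [ 483.7 -239.2] [96.1 50.1] 3.1
dock 0.59 [200.  68. 317. 249.] z 0.0203 [ 537.9 -237. ] [ 6.1 59.7] 2.4
battery_center 0.87 [216. 288. 238. 306.] z 0.0217 [ 726.6 -281.7] [38.2 22.4] 49.3
battery_center 0.86 [214. 228. 236. 250.] z 0.0285 [ 629.4 -150.3] [49.2 28.2] 51.1
battery_center 0.84 [126. 281. 148. 302.] z 0.0206 [ 577.6 -360.3] [37.6 20.8] 85.5
battery_center 0.7 [116. 195. 143. 215.] z 0.1047 [ 456.7 -243.7] [36.2 36.6] 20.0
```

View pics/wrist5.png

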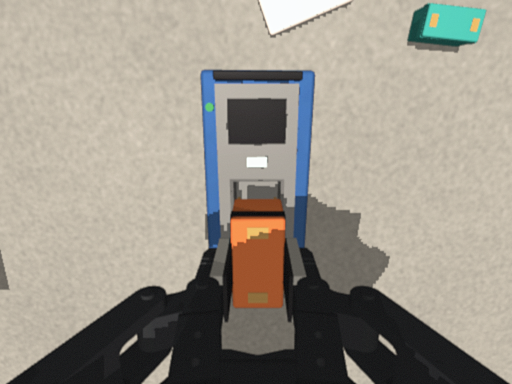

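View pics/scene5.png

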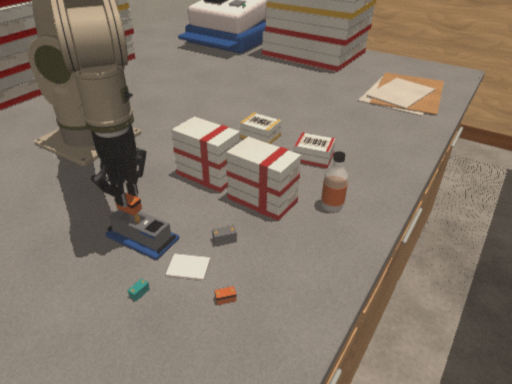

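Run:
```python
from h import *
c=pickle.load(open('pics/wrist5.pkl','rb')); W=pts(c)
cv2.imwrite('pics/w5c.png',cv2.resize(c['pixels'][150:250,200:320],None,fx=6,fy=6,interpolation=0))
for v in (186,190,194):
    print(v,[(u,W[v,u].round(4).tolist()) for u in list(range(226,240,1))+list(range(276,292,1))if abs(W[v,u,2]-.0545)<.02])
print([(v,W[v,258].round(4).tolist()) for v in range(174,190)])
```

```text
186 [(226, [0.4703, -0.2208, 0.054]), (227, [0.4705, -0.2214, 0.0546]), (228, [0.4702, -0.222, 0.0536]), (229, [0.4704, -0.2226, 0.054]), (230, [0.4704, -0.2233, 0.0541]), (231, [0.4703, -0.2239, 0.0537]), (232, [0.4699, -0.2244, 0.0521]), (233, [0.4697, -0.225, 0.0513]), (234, [0.4669, -0.225, 0.0423]), (279, [0.4689, -0.2549, 0.0435]), (280, [0.4711, -0.2549, 0.051]), (281, [0.4715, -0.2554, 0.052]), (282, [0.472, -0.2559, 0.0535]), (283, [0.4721, -0.2565, 0.0538]), (284, [0.4724, -0.257, 0.0546]), (285, [0.4723, -0.2577, 0.0541]), (286, [0.4725, -0.2583, 0.0549]), (287, [0.4724, -0.2589, 0.0545]), (288, [0.4725, -0.2595, 0.0547]), (289, [0.4726, -0.2601, 0.0549]), (290, [0.4726, -0.2608, 0.0546]), (291, [0.4724, -0.2615, 0.0539])]
190 [(226, [0.468, -0.2209, 0.0552]), (227, [0.4677, -0.2215, 0.0542]), (228, [0.4677, -0.2221, 0.0541]), (229, [0.4679, -0.2227, 0.0544]), (230, [0.4675, -0.2233, 0.0531]), (231, [0.4676, -0.2239, 0.0535]), (232, [0.4677, -0.2246, 0.0535]), (233, [0.4673, -0.2251, 0.0521]), (234, [0.4647, -0.2252, 0.0441]), (235, [0.4621, -0.2254, 0.0357]), (279, [0.466
[... 1011 characters left out ...]
4671, -0.2594, 0.0541]), (288, [0.4667, -0.2602, 0.053]), (289, [0.4675, -0.2605, 0.0553]), (290, [0.4672, -0.2613, 0.0541]), (291, [0.4671, -0.262, 0.0538])]
[(174, [0.4791, -0.2404, 0.0539]), (175, [0.4787, -0.2404, 0.0551]), (176, [0.4781, -0.2404, 0.0552]), (177, [0.4776, -0.2405, 0.0555]), (178, [0.4767, -0.2405, 0.0545]), (179, [0.476, -0.2406, 0.0546]), (180, [0.4752, -0.2406, 0.0538]), (181, [0.4743, -0.2407, 0.0529]), (182, [0.465, -0.2412, 0.0232]), (183, [0.4646, -0.2412, 0.0244]), (184, [0.464, -0.2413, 0.0249]), (185, [0.4633, -0.2413, 0.0251]), (186, [0.4626, -0.2413, 0.0252]), (187, [0.4616, -0.2414, 0.0243]), (188, [0.4607, -0.2415, 0.0239]), (189, [0.4601, -0.2415, 0.0247])]
```

View pics/w5c.png

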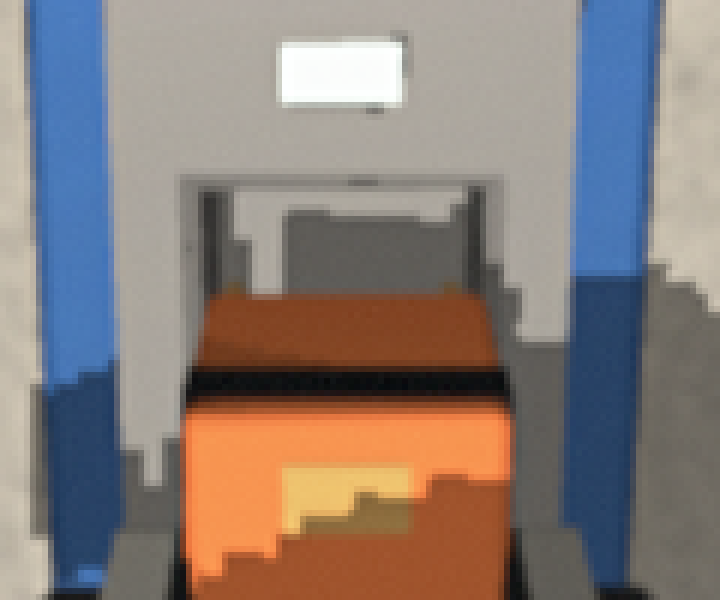

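>>> arm_command --commands '[[[0,0.05,0,0,0,0],[0,0.05,-1.5,0,0,0],[0,0.05,-2.2,0,0,0],[0,0.05,-2.6,0,0,0],[0,0.05,-3,0,0,0],[0,0.05,-3.4,0,0,0],[0,0.05,-3.7,0,0,0],[0,0.05,-3.7,0,0,0]]]'

```text
clock: 8.8
position: [0.4464, -0.2409, 0.059]
ee_rot: [0.019, -0.707, 0.707, -0.019]
ft_force: [-0.5, -0.0, -1.5]
grip_width: 0.288
```

Run:
```python
from h import *
st()
c=cam('wrist','wrist6'); rects('wrist',c,['battery_center'])
cv2.imwrite('pics/w6c.png',cv2.resize(c['pixels'][150:330,180:340],None,fx=3.3,fy=3.3))
```

```text
t 8.8 pos [ 0.4464 -0.2409  0.059 ] yawx -176.96 down [-0. -0. -1.] F [-0.5 -0.  -1.5] g 0.288
battery_center 0.59 [229. 202. 285. 311.] z 0.0697 [ 446.1 -241.1] [50.4 25.8] 3.5
```

View pics/w6c.png

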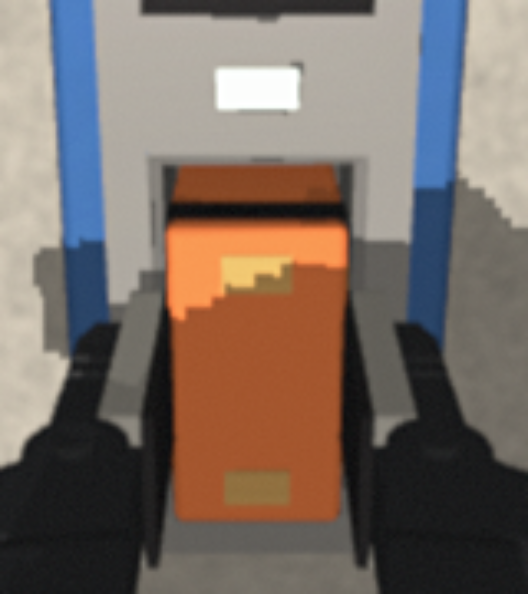

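>>> arm_command --commands '[[[0.05,0,-0.2,0,0,0],[0.05,0,-0.3,0,0,0],[0.05,0,-0.35,0,0,0],[0.05,0,-0.35,0,0,0]]]'

```text
clock: 9.3
position: [0.4472, -0.2409, 0.0559]
ee_rot: [0.019, -0.707, 0.707, -0.019]
ft_force: [0.4, -1.3, 0.3]
grip_width: 0.288
```

Run:
```python
from h import *
st()
```

```text
t 9.3 pos [ 0.4472 -0.2409  0.0559] yawx -176.96 down [ 0. -0. -1.] F [ 0.4 -1.3  0.3] g 0.288
```

>>> arm_command --commands '[[[0,0,0,0,0,0],[0,0,0,0,0,0],[0,0,0,0,0,0],[0,0,0,0,0,0],[0,0,1,0,0,0],[0,0,3,0,0,0],[0,0,6,0,0,0],[0,0,6,0,0,0]]]' --claw 5

```text
clock: 10.1
position: [0.4488, -0.242, 0.1195]
ee_rot: [0.017, -0.706, 0.707, -0.02]
ft_force: [0.4, -0.2, -0.3]
grip_width: 0.588
```

>>> arm_command --commands '[[[0,0,0,0,0,0],[0,0,0,0,0,0],[0,0,0,0,0,0],[0,0,0,0,0,0],[0,0,0,0,0,0],[0,0,0,0,0,0],[0,0,0,0,0,0]]]' --claw 0 --newtons 20

```text
clock: 10.8
position: [0.447, -0.2408, 0.1157]
ee_rot: [0.019, -0.707, 0.707, -0.019]
ft_force: [-0.4, 0.6, 0.1]
grip_width: 0.004
```

Run:
```python
from h import *
o,R=st()
c=cam('wrist','wrist7'); rects('wrist',c,['battery_center','reader_center'])
W=pts(c); T=(W-o['position'])@R
m=np.isfinite(T[...,0])&(abs(T[...,0])<.02)&(abs(T[...,2])<.03)&(T[...,1]<.012)&(T[...,1]>-.06)
t=T[m]; print(np.sort(t[:,1])[-10:].round(4))
e=t[t[:,1]>-.004]; print(e.min(0),e.max(0))
```

```text
t 10.8 pos [ 0.447  -0.2408  0.1157] yawx -176.96 down [-0. -0. -1.] F [-0.4  0.6  0.1] g 0.004
battery_center 0.72 [237. 175. 278. 250.] z 0.0668 [ 448.3 -241.1] [47.2 26.5] 3.2
battery_center 0.63 [399.  12. 464.  50.] z 0.0222 [ 575.1 -358. ] [37.8 19.6] 87.6
reader_center 0.83 [220.  80. 298. 262.] z 0.0546 [ 469.3 -239.8] [125.   49.9] 2.8
[-0.0045 -0.0044 -0.0043 -0.0043 -0.0043 -0.0041 -0.0041 -0.0041 -0.0041
 -0.0039]
[-0.0108963  -0.00385163 -0.00052187] [-0.0108963  -0.00385163 -0.00052187]
```

View pics/wrist7.png

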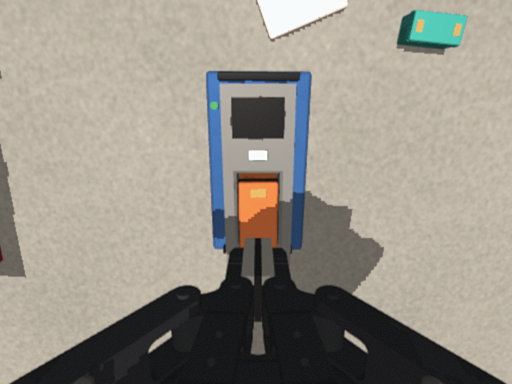

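>>> arm_command --commands '[[[0,0,-3,0,0,0],[0,0,-4.5,0,0,0],[0,0,-4.9,0,0,0],[0,0,-5.2,0,0,0],[0,0,-5.5,0,0,0],[0,0,-5.8,0,0,0],[0,0,-6,0,0,0],[0,0,-6.1,0,0,0],[0,0,-6.2,0,0,0],[0,0,-6.2,0,0,0]]]'

```text
clock: 11.95
position: [0.4472, -0.2407, 0.0542]
ee_rot: [-0.019, 0.707, -0.707, 0.019]
ft_force: [-0.8, 3.3, 5.1]
grip_width: -0.0
```

Run:
```python
from h import *
o,R=st()
c=cam('wrist','wrist8'); rects('wrist',c,['battery_center','reader_center'])
```

```text
t 11.95 pos [ 0.4472 -0.2407  0.0542] yawx -176.95 down [ 0.  0. -1.] F [-0.8  3.3  5.1] g -0.0
battery_center 0.64 [444.   0. 509.  33.] z 0.0221 [ 571.1 -351.7] [12.  26.9] 0.7
reader_center 0.72 [204.  80. 314. 325.] z 0.0546 [ 467.2 -240.2] [129.6  50.1] 3.3
```

View pics/wrist8.png

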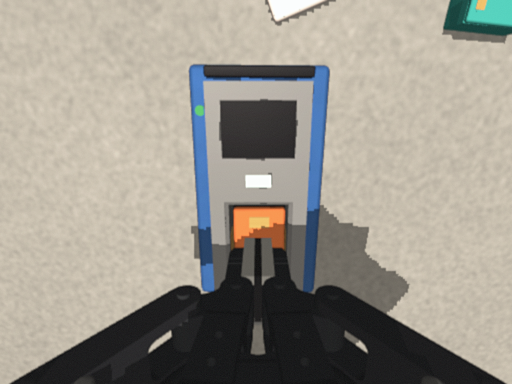

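>>> arm_command --commands '[[[0,0,-0.15,0,0,0],[0,0,-0.15,0,0,0],[0,0,-0.15,0,0,0]]]'

```text
clock: 12.4
position: [0.4473, -0.2408, 0.054]
ee_rot: [-0.018, 0.707, -0.706, 0.019]
ft_force: [-10.2, 6.4, 30.0]
grip_width: -0.001
```

Run:
```python
from h import *
o,R=st()
```

```text
t 12.4 pos [ 0.4473 -0.2408  0.054 ] yawx -176.98 down [ 0.001  0.002 -1.   ] F [-10.2   6.4  30. ] g -0.001
```

>>> arm_command --commands '[[[0,0,1,0,0,0],[0,0,4,0,0,0],[0.7,0,7,0,0,0],[1.6,0,7,0,0,0],[1.6,0,7,0,0,0],[1.6,0,7,0,0,0],[1.6,0,7,0,0,0],[1.6,0,7,0,0,0],[1.6,0,7,0,0,0]]]' --claw 8.4

```text
clock: 13.3
position: [0.4626, -0.2409, 0.122]
ee_rot: [-0.019, 0.707, -0.707, 0.018]
ft_force: [0.1, -0.4, 0.0]
grip_width: 0.984
```

Run:
```python
from h import *
o,R=st()
c=cam('wrist','wrist9'); rects('wrist',c,['battery_center','reader_center'])
```

```text
t 13.3 pos [ 0.4626 -0.2409  0.122 ] yawx -176.98 down [-0.001  0.    -1.   ] F [ 0.1 -0.4  0. ] g 0.984
battery_center 0.96 [239. 195. 276. 260.] z 0.0542 [ 446.4 -241.2] [53.  26.4] 4.0
battery_center 0.92 [392.  36. 451.  71.] z 0.0222 [ 575.2 -357.9] [37.4 19.3] 87.5
reader_center 0.56 [222. 105. 291. 279.] z 0.0545 [ 466.9 -239.9] [130.  50.] 2.9
```

View pics/wrist9.png

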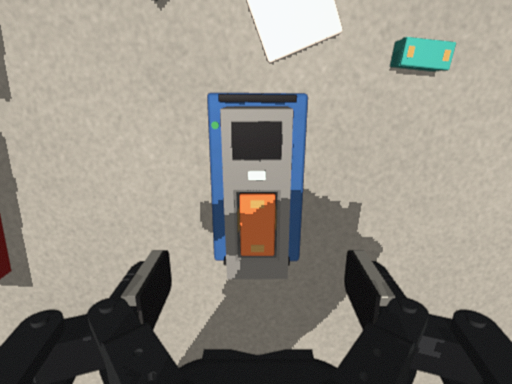

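>>> arm_command --commands '[[[0,0.05,-4,0,0,0],[0,0.05,-7,0,0,0],[0,0.05,-9,0,0,0],[0,0.05,-10.2,0,0,0],[0,0.05,-10.2,0,0,0],[0,0.05,-10.2,0,0,0]]]'

```text
clock: 14.05
position: [0.4634, -0.2407, 0.0211]
ee_rot: [0.018, -0.707, 0.707, -0.019]
ft_force: [0.4, -0.9, -0.1]
grip_width: 0.979
```

>>> arm_command --commands '[[[0,0,0,0,0,0],[0,0,0,0,0,0],[0,0,0,0,0,0],[0,0,0,0,0,0],[0,0,0,0,0,0],[0,0,0,0,0,0],[0,0,0,0,0,0]]]' --claw 3 --newtons 60

```text
clock: 14.75
position: [0.4637, -0.2404, 0.0212]
ee_rot: [-0.018, 0.707, -0.707, 0.019]
ft_force: [-1.3, 0.6, 6.6]
grip_width: 0.555
```

Run:
```python
from h import *
o,R=st()
```

```text
t 14.75 pos [ 0.4637 -0.2404  0.0212] yawx -176.95 down [ 0.001  0.    -1.   ] F [-1.3  0.6  6.6] g 0.555
```

>>> arm_command --commands '[[[0,0,2,0,0,0],[0,0,6,0,0,0],[0,0,10,0,0,0],[0,0,14,0,0,0],[0,0,18,0,0,0],[0,0,22,0,0,0],[0,0,24,0,0,0],[0,0,24,0,0,0],[0,0,24,0,0,0]]]'

```text
clock: 15.65
position: [0.4627, -0.24, 0.2595]
ee_rot: [-0.019, 0.707, -0.707, 0.019]
ft_force: [0.1, 0.6, -3.0]
grip_width: 0.553
```

Run:
```python
from h import *
o,R=st()
c=cam('wrist','wrist10'); rects('wrist',c,['battery_center','reader_center'])
cam('scene','scene10')
```

```text
t 15.65 pos [ 0.4627 -0.24    0.2595] yawx -176.95 down [-0.     0.001 -1.   ] F [ 0.1  0.6 -3. ] g 0.553
battery_center 0.83 [158.   2. 206.  34.] z 0.0305 [ 625.1 -151. ] [41.4 26. ] 50.7
battery_center 0.64 [344.  58. 380.  77.] z 0.0223 [ 575.2 -357.8] [36.7 19. ] 87.5
battery_center 0.6 [225. 272. 289. 358.] z 0.2924 [ 451.4 -240.9] [42.5 26.4] 3.3
battery_center 0.48 [188. 118. 327. 350.] z 0.2928 [ 480.8 -239.2] [101.2  50.1] 3.1
reader_center 0.92 [190. 115. 327. 349.] z 0.2928 [ 480.8 -239.3] [101.2  50.1] 3.2
```

View pics/wrist10.png

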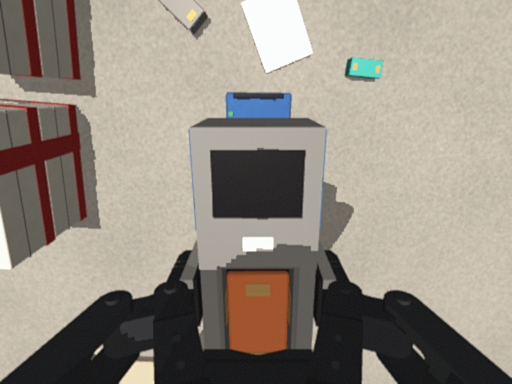

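View pics/scene10.png

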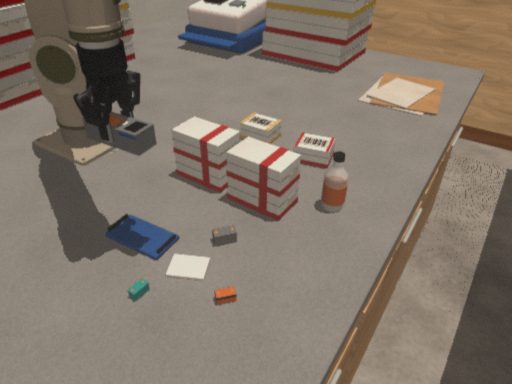

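>>> arm_command --commands '[[[-0.4,4,0,0,0,-1],[-0.9,8.5,0,0,0,-2],[-1.4,13,0,0,0,-2.5],[-2,17.5,0,0,0,-2.5],[-2.5,22,0,0,0,-2.5],[-3,26.5,0,0,0,-2.5],[-3.5,31,0,0,0,-2.5],[-4,35,0,0,0,-2.5],[-4,38,0,0,0,-2.5],[-4,39,0,0,0,-2.5],[-4,39,0,0,0,-2.5],[-4,39,0,0,0,-2.5],[-4,39,0,0,0,-2.5],[-4,39,0,0,0,-2.5]]]'

```text
clock: 17.25
position: [0.4233, 0.1486, 0.2604]
ee_rot: [-0.003, 0.707, -0.707, 0.003]
ft_force: [0.7, 0.9, -2.5]
grip_width: 0.55
```

Run:
```python
from h import *
o,R=st(); print(o['joint_pos'].round(2))
c=cam('wrist','wrist11'); rects('wrist',c,['reader_center','yellow_box','label','red_box','stack_near'])
```

```text
t 17.25 pos [0.4233 0.1486 0.2604] yawx -179.57 down [ 0.  0. -1.] F [ 0.7  0.9 -2.5] g 0.55
[-0.9  -0.11  0.43  1.87  0.05  1.37 -2.04]
reader_center 0.59 [190. 117. 328. 351.] z 0.2937 [441.8 148.5] [100.1  50.2] 0.4
yellow_box 0.76 [ 84.  97. 176. 186.] z 0.0558 [446.7 297.6] [98.6 82. ] 0.6
label 0.97 [ 81.  92. 177. 188.] z 0.0558 [446.7 297.4] [98.5 82. ] 0.4
red_box 0.75 [101.   0. 193.  17.] z 0.048 [588.4 287.3] [ 1.7 30.4] 8.5
stack_near 0.61 [311.  76. 454. 244.] z 0.1404 [440.8  38.2] [ 92.7 149.8] 88.7
```

View pics/wrist11.png

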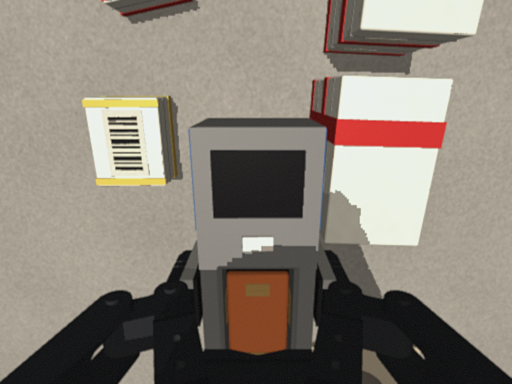

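Run:
```python
from h import *
c=pickle.load(open('pics/wrist11.pkl','rb')); W=pts(c)
cv2.imwrite('pics/w11c.png',cv2.resize(c['pixels'][85:200,70:190],None,fx=5,fy=5,interpolation=0))
g=cv2.cvtColor(c['pixels'],cv2.COLOR_BGR2GRAY)
m=(g<90)&(abs(W[...,2]-.0555)<.004); m[:90]=0;m[190:]=0;m[:,:85]=0;m[:,160:]=0
w=W[m]; print(m.sum(), cv2.minAreaRect((w[:,:2]*1000).astype(np.float32)))
for v in range(100,188,3): print(v,c['pixels'][v,125].tolist(),W[v,125].round(3), '|',end='')
print()
print([(u,c['pixels'][142,u].tolist()) for u in range(86,172,2)])
```

```text
425 ((446.53753662109375, 297.4206848144531), (58.95938491821289, 30.628549575805664), 1.2169618606567383)
100 [122, 222, 234] [0.494 0.292 0.057] |103 [99, 219, 233] [0.491 0.292 0.058] |106 [127, 221, 233] [0.488 0.292 0.056] |109 [235, 239, 235] [0.484 0.294 0.055] |112 [210, 232, 235] [0.481 0.294 0.055] |115 [207, 232, 238] [0.478 0.294 0.057] |118 [29, 28, 29] [0.475 0.294 0.057] |121 [177, 202, 213] [0.472 0.294 0.057] |124 [65, 73, 78] [0.468 0.295 0.056] |127 [208, 234, 241] [0.465 0.296 0.055] |130 [24, 23, 25] [0.462 0.295 0.057] |133 [188, 216, 215] [0.459 0.296 0.057] |136 [176, 201, 205] [0.455 0.297 0.056] |139 [96, 109, 112] [0.452 0.297 0.056] |142 [33, 33, 36] [0.448 0.298 0.055] |145 [176, 201, 205] [0.445 0.298 0.057] |148 [134, 153, 156] [0.442 0.299 0.055] |151 [188, 216, 218] [0.438 0.299 0.055] |154 [208, 236, 236] [0.435 0.299 0.056] |157 [51, 57, 58] [0.431 0.3   0.056] |160 [132, 150, 152] [0.428 0.3   0.057] |163 [103, 116, 122] [0.425 0.3   0.057] |166 [155, 178, 180] [nan nan nan] |169 [71, 81, 84] [0.418 0.301 0.057] |172 [215, 236, 238] [0.414 0.302 0.
[... 482 characters left out ...]
, 230, 235]), (110, [200, 231, 235]), (112, [39, 42, 43]), (114, [33, 34, 37]), (116, [32, 35, 35]), (118, [34, 34, 37]), (120, [41, 43, 46]), (122, [42, 44, 46]), (124, [32, 34, 37]), (126, [34, 35, 37]), (128, [38, 39, 41]), (130, [45, 48, 50]), (132, [44, 49, 52]), (134, [46, 49, 52]), (136, [45, 48, 48]), (138, [45, 49, 51]), (140, [200, 230, 233]), (142, [211, 233, 235]), (144, [208, 230, 231]), (146, [231, 238, 231]), (148, [236, 241, 236]), (150, [236, 241, 236]), (152, [236, 241, 236]), (154, [236, 241, 236]), (156, [237, 241, 237]), (158, [238, 242, 237]), (160, [208, 228, 230]), (162, [77, 86, 89]), (164, [77, 85, 88]), (166, [73, 80, 81]), (168, [74, 82, 84]), (170, [75, 88, 92])]
```

View pics/w11c.png

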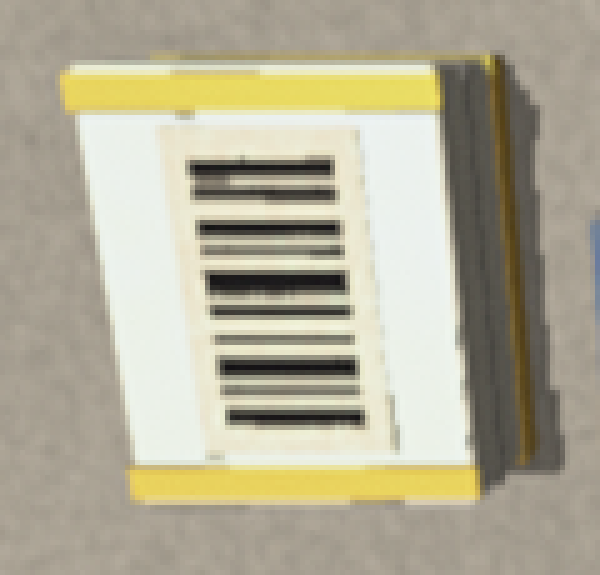

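>>> arm_command --commands '[[[-0.5,4,0,0,0,0],[-1,8.5,0,0,0,0],[-1.5,12.5,0,0,0,0],[-1.5,14.9,0,0,0,0],[-1.5,14.9,-4,0,0,0],[-1.5,14.9,-8,0,0,0],[-1.5,14.9,-12,0,0,0],[-1.5,14.9,-14,0,0,0],[-1.5,14.9,-14.5,0,0,0],[-1.5,14.9,-14.5,0,0,0],[-1.5,14.9,-14.5,0,0,0],[-1.5,14.9,-14.5,0,0,0]]]'

```text
clock: 18.75
position: [0.4088, 0.2994, 0.1168]
ee_rot: [-0.003, 0.708, -0.706, 0.004]
ft_force: [-0.2, 0.2, -4.2]
grip_width: 0.552
```

```bash
cat >> h.py <<'E'
def plane(cn,c,th):
    W=pts(c); r=manip.masks_of(cn,th)[0]; w=W[r['mask']]; w=w[np.isfinite(w[:,0])]
    zt=np.median(w[:,2])
    for i in range(4):
        s=w[abs(w[:,2]-zt)<.012] if i==0 else s[abs(A@k-s[:,2])<.002]
        A=np.c_[s[:,:2]-s[:,:2].mean(0),np.ones(len(s))]
        k=np.linalg.lstsq(A,s[:,2],rcond=None)[0]
    print(th,'slopes deg',np.degrees(k[:2]).round(2),'z',k[2].round(4),'at',s[:,:2].mean(0).round(3),len(s))
E
python3 - <<'E'
from h import *
o,R=st(); print(o['joint_pos'].round(2))
c=cam('wrist','wrist12'); rects('wrist',c,['reader_center','yellow_box','label']); plane('wrist',c,'reader_center')
cam('scene','scene12')
E
```

```text
t 18.75 pos [0.4088 0.2994 0.1168] yawx -179.45 down [ 0.002  0.002 -1.   ] F [-0.2  0.2 -4.2] g 0.552
[-1.01  0.17  0.31  1.93 -0.06  1.05 -2.23]
reader_center 0.63 [190. 114. 328. 349.] z 0.1501 [426.8 299.3] [101.   50.1] 0.5
yellow_box 0.73 [196.  82. 326. 124.] z 0.0558 [483.7 298.1] [81.3 27. ] 88.9
label 0.8 [195.  79. 326. 125.] z 0.0558 [483.9 298. ] [81.3 26.4] 89.1
reader_center slopes deg [0.69 0.06] z 0.1502 at [0.443 0.299] 20952
```

View pics/wrist12.png

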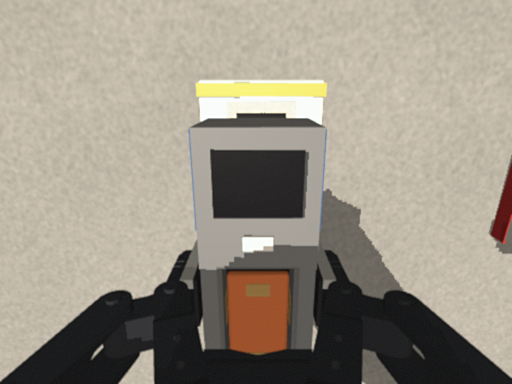

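View pics/scene12.png

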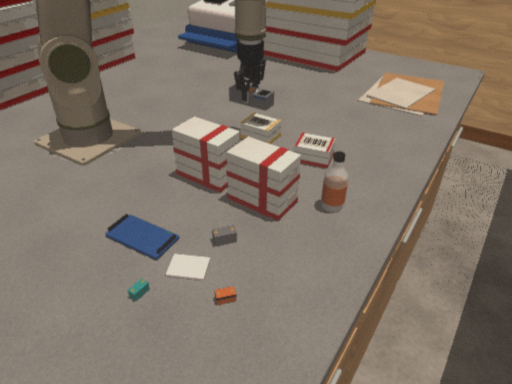

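>>> arm_command --commands '[[[0,0,0,0,0,0],[0,0,0,0,0,0],[0,0,-1,0,0,0],[0,0,-2,0,0,0],[0,0,-2.7,0,0,0],[0,0,-3,0,0,0],[0,0,-3,0,0,0],[0,0,-3,0,0,0],[0,0,-3,0,0,0],[0,0,-3,0,0,0]]]'

```text
clock: 20.05
position: [0.4082, 0.2988, 0.0857]
ee_rot: [-0.003, 0.707, -0.707, 0.003]
ft_force: [0.5, 0.4, -2.6]
grip_width: 0.55
```

Run:
```python
from h import *
o,R=st()
c=cam('wrist','wrist13'); rects('wrist',c,['reader_center','yellow_box','label']); plane('wrist',c,'reader_center'); plane('wrist',c,'yellow_box')
s=cam('scene','scene13'); rects('scene',s,['reader_center','yellow_box'])
cv2.imwrite('pics/s13c.png',cv2.resize(s['pixels'][60:160,200:310],None,fx=5,fy=5,interpolation=2))
st()
```

```text
t 20.05 pos [0.4082 0.2988 0.0857] yawx -179.46 down [ 0.  0. -1.] F [ 0.5  0.4 -2.6] g 0.55
reader_center 0.62 [190. 117. 326. 350.] z 0.1189 [426.5 298.8] [100.5  50.1] 0.5
yellow_box 0.59 [186.  78. 338. 243.] z 0.0558 [447.3 297.5] [98.3 80.6] 0.7
label 0.62 [181.  76. 339. 244.] z 0.0557 [447.4 297.5] [98.2 81.9] 0.4
reader_center slopes deg [ 0.61 -0.01] z 0.119 at [0.443 0.299] 20910
yellow_box slopes deg [0.51 0.07] z 0.0558 at [0.482 0.295] 6578
reader_center 0.86 [227.  94. 273. 122.] z 0.1159 [413.8 293.1] [129.8  49.3] 3.0
yellow_box 0.57 [240. 118. 278. 144.] z 0.0531 [449.3 293.7] [ 85.4 100.3] 89.9
t 20.5 pos [0.4081 0.2987 0.0853] yawx -179.46 down [ 0. -0. -1.] F [-0.7  0.4 -3.4] g 0.55
```

View pics/s13c.png

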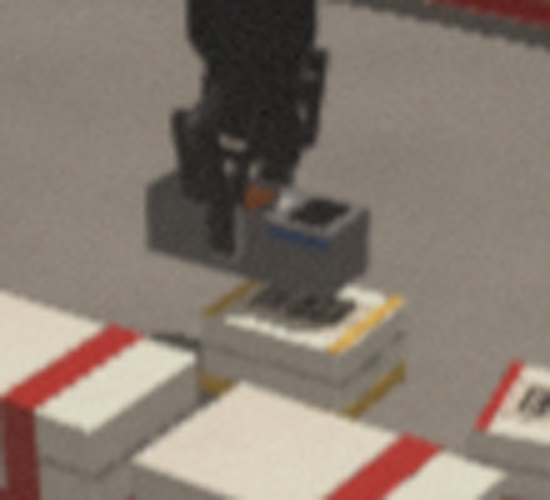

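>>> arm_command --commands '[[[0.05,-0.1,-0.1,0,0,0],[0.05,-0.1,-0.1,0,0,0],[0.05,-0.1,-0.1,0,0,0],[0.05,-0.1,-0.1,0,0,0],[0.05,-0.1,-0.1,0,0,0]]]'

```text
clock: 21.0
position: [0.4086, 0.2977, 0.0844]
ee_rot: [0.003, -0.707, 0.707, -0.003]
ft_force: [-0.3, 0.1, -2.7]
grip_width: 0.55
```

Run:
```python
from h import *
o,R=st()
c=cam('wrist','wrist14'); rects('wrist',c,['reader_center','yellow_box','battery_center']); 
s=cam('scene','scene14'); rects('scene',s,['reader_center','yellow_box','red_box','stack_near','stack_far','sanitiser'])
s=cam('top','top14'); rects('top',s,['yellow_box','red_box','stack_near','stack_far','sanitiser','reader_center'])
o,R=st(); print(o['joint_velocities'].round(3))
```

```text
t 21.0 pos [0.4086 0.2977 0.0844] yawx -179.45 down [ 0. -0. -1.] F [-0.3  0.1 -2.7] g 0.55
reader_center 0.83 [192. 118. 327. 350.] z 0.1176 [426.5 297.6] [101.2  50.1] 0.6
yellow_box 0.76 [180.  77. 336. 244.] z 0.0558 [447.7 297.6] [97.  81.7] 0.4
battery_center 0.81 [228. 272. 289. 358.] z 0.1173 [397.2 297.4] [42.6 26.6] 0.7
reader_center 0.76 [226.  97. 273. 122.] z 0.1151 [416.6 293. ] [ 48.5 128.6] 88.9
yellow_box 0.65 [239. 117. 277. 145.] z 0.0532 [450.7 292.9] [99.  82.3] 0.6
red_box 0.59 [292. 137. 335. 167.] z 0.0535 [644.7 269.3] [99.3 85. ] 9.9
stack_near 0.93 [167. 117. 243. 191.] z 0.1383 [459.1  35. ] [ 97.4 187.5] 86.0
stack_near 0.68 [229.  96. 270. 124.] z 0.1149 [416.5 294.8] [ 53.7 128.4] 89.7
stack_far 0.72 [226. 141. 302. 221.] z 0.1386 [624.1  21.4] [ 94.7 150.7] 87.9
sanitiser 0.71 [320. 154. 348. 212.] z 0.1277 [782.5  92.2] [24.9 11.8] 24.5
yellow_box 0.69 [127. 228. 158. 263.] z 0.0561 [467.5 280.5] [109.3  57. ] 44.4
red_box 0.89 [130. 158. 169. 201.] z 0.0561 [640.6 274.5] [100.3  80.1] 11.2
red_box 0.66 [125. 227. 159. 263.] z 0.0561 [447.8 297.8] [94.3 77. ] 0.4
red_box 0.54 [201. 116. 219. 140.] z 0.1496 [776.7  99.9] [23.7 23.7] 57.5
stack_near 0.72 [212. 219. 250. 274.] z 0.1407 [440.1  39.2] [ 89.5 146. ] 88.9
stack_far 0.84 [218. 150. 254. 209.] z 0.1405 [621.5  24.5] [ 88.5 149. ] 88.8
sanitiser 0.94 [200. 118. 220. 141.] z 0.1496 [776.   99.4] [23.7 24.3] 0.8
reader_center 0.63 [128. 236. 149. 286.] z 0.118 [410.8 297.9] [128.3  48.4] 1.2
t 21.9 pos [0.4086 0.2977 0.0843] yawx -179.46 down [ 0. -0. -1.] F [-0.2 -0.  -2.9] g 0.556
[ 0.     0.    -0.001 -0.002  0.002 -0.002 -0.   ]
```

View pics/wrist14.png

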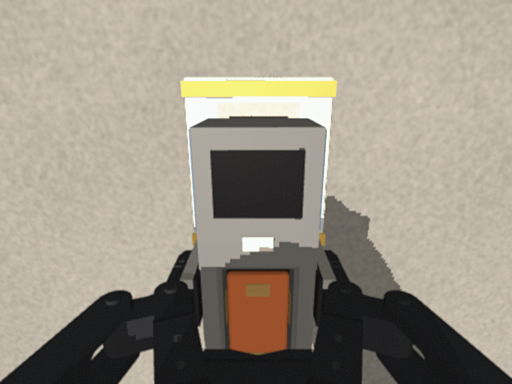

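Run:
```python
from h import *
print(manip.hand_in()); st()
```

```text
the job is handed in; nothing more can be done
None
the job is handed in; nothing more can be done
```

The charged battery is in the reader and pressed flush. The reader is being held still and level above the yellow-taped box's label. I handed the job in at about 22 s, and `hand_in` gave no verdict.

- **Battery:** I took the larger orange pack off the white holder and ignored the grey, turquoise and small orange ones. It went into the bay while the reader sat on its dock. I then pushed it down with closed fingers to a hard stop, which read about 30 N at the wrist. Its top came out within about 0.3 mm of the reader's top face.
- **Reader over the label:** The window's centre is within about 1 mm of the label's centre by the wrist camera. The gap to the box is 19.8 mm. Reader and label are in line to within about 0.2°, and the arm was still.
- **Bystanders:** The red box, both stacks and the bottle were within about 2 mm of their first positions in the top camera. The yellow box did not move between the wrist camera's views of it.

**Disagreements between readings:**
- The cameras differed from each other by a few mm in absolute position, so I relied on measurements of both objects taken in the same image.
- Just before the last small correction, the wrist camera put the sideways error at about 1.5 mm one way and the scene camera at about 0.3 mm the other. I moved 1 mm as a compromise.
- The wrist camera shows a slope of about 0.6° on the reader, but it shows nearly the same on the box, so I put that down to calibration.

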